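# Stamp the waiting swatch card

## Robot

A 6-joint arm with a two-finger parallel gripper is mounted at the origin on the work surface. World frame = base frame: x ahead of the robot, y to its left, z up, the work surface at z = 0. Lengths are in m, angles in rad, forces in N, time in s.
With the tool pointing down it reaches from about 0.35 to 0.85 m from the base axis. Payload 8.1 kg.
Tool frame: the origin (TCP) lies at the very end of the fingers, on their centre line; the grasp point (between the pads) lies 19 mm behind it; z points along the fingers, y is the line along which they close (so a half turn about z gives the same grasp; the last joint's range is limited). The gripper opens to 93 mm and grips with 3 to 60 N. Pads are 15 mm wide; open, the fingers measure 128 mm over their backs; the gripper's body (75 mm by 188 mm) begins 65 mm behind the grasp point.
Start: joints at [-1.367, 0.13, 1.488, -0, 1.523, -0.085], TCP at [0.171, -0.575, 0.219] pointing down, gripper open.
Joint ranges: [-2.96, 2.96], [-0.89, 2.26], [0.02, 2.5], [-1.34, 4.48], [0, 2.73], [-2.66, 2.66]. Speed limits (rad/s): [2.39, 2.39, 2.79, 3.14, 3.14, 3.14].

## Interface

Orientations are given as a rotation vector (axis times angle).
In Python, from plant import robot gives the robot as it stands. The module is installed in compiled form; this text tells all that it offers.
- The arm moves only by the tool play_rows, never from a script. Its argument "increments" is text: rows parted by semicolons, each of 5 numbers parted by spaces: the shift along the tool's x, y, z in mm, then the turn about the tool's z in degrees, then the closure, from -1 (fully open) to 1 (shut). In form: dx dy dz yaw claw; .... A call has 1 to 20 rows; each row is the pose to reach, as a shift and turn from the pose commanded when the call began, along the tool's axes at that moment; what a row does not reach only later rows make up. A row lasts 1/10 s, in which the tool goes at most 50 mm and 8.59 degrees, less where a joint would pass 70% of its speed; a pose out of reach is approached as far as the arm can. A call with a gripper value outside its range is refused whole. The fingers move at their own pace and stop on an object; "force" is the grip in N (left out, the last holds). Time passes only in rows, so rows that repeat a pose let the fingers close. It gives the time, the measured TCP pose, the force, the opening and the grip force at its end, in the units of the state.
- robot.read_state(): the state, without advancing time (a new reading comes with each control period).
- robot.read_camera(name): name is "scene" or "top" or "wrist"; returns the picture (384x512x3 uint8, blue, green, red); there is no depth.
- robot.calibration(name): a dict with "vertical_fov" (degrees; the focal length in pixels is half the picture's height over the tangent of half this angle, whatever the lens; pixels are square), "cx", "cy" (the principal point, pixels), "rvec" (rotation vector, rad) and "tvec" (3), from world to camera coordinates, as OpenCV has them. Camera axes: x right, y down, z forward; pixel columns grow to the right and rows downward; lengths in m; the calibration is good to about 2 mm. The wrist camera is an equidistant fisheye: a pixel r from the principal point sees the ray r / f radians off the axis. A picture is of the moment at which its call begins: read the wrist's pose just before it. calibration takes no time and is no camera call; for the wrist camera it gives the pose at the moment of the call.
- robot.close_job(): hands the job in; it is judged then, once.
Trained networks look in the newest picture that a camera, given by its name, has taken for a name from the list of things; names that differ only in an ending like _2 or _b are one class to them, and where a whole thing is asked for, a point or a joint stands for the part that bears it (a point fixed in the world has none). Each returns a list of dicts, best first, with "conf" (0 to 1); they miss things now and then, are a little off and sometimes report something else, mostly with a low value. They report only what shows in the picture. A call takes as long as a camera call.
- robot.recognise(camera, query): "centre" ([x, y, z] in m, in world coordinates, good to about 4 mm: the middle of the surface that is visible of it).
- robot.regions_of(camera, query): "pixels" (384x512 bool, what is visible of it).
- robot.landmark_of(camera, query): "centre" ([x, y, z] in m, in world coordinates, good to about 4 mm: a listed point, or the origin of a listed thing).
The state is a dict: "t": time; "q": joint angles; "dq": joint speeds; "joint_torque": joint torques, N m; "tool_pos": TCP position; "orientation": TCP orientation; "force": force on the tool from outside, world axes, zero at the start; "wrist_torque": the same for the moment, N m; "opening": finger opening in m; "gripper_force": force on a finger pad.
Only numpy, scipy, OpenCV 4.12 (cv2) and the standard library are available. Lean on these libraries where they do the work, as an engineer would, in place of code of your own. Each camera call takes 0.05 s, during which the arm holds its last target. There are 200 camera calls.

## Task

Two identical marking presses stand on the studio bench; one of them has a pale swatch card waiting under its stamp. Push that press's wooden knob straight down to the bottom of its stroke, keep it down for a moment, then let go so that it springs back up. Do not press the other, empty press, and leave the card lying where it is.

Things in the scene. Friction and masses are not known exactly. Their poses are not given: they have to be found in the camera images.
- stamp_knob (a point): Centre of the flat top of the wooden knob of the press with the card: dark wood disc, 50 mm across, 20 mm thick, top 150 mm above the bench when up, on an upright 16 mm spindle through the arm of a dark grey C-shaped frame bolted down. The frame and collar below the knob rise 102 mm above the bench. z up; -y points to the frame's column (centre 78 mm from the spindle). Moves down with the knob.
- stamp (a joint): Travel of that knob and its plunger in m: 0 up at rest, 0.020 fully down. A spring pushes it back up: about 4 N starts it moving, about 10 N holds it at the bottom, where there is a hard stop and the rubber stamp face (38 mm across) meets the card. It springs back by itself when let go.
- spare (a joint): The same travel, in m, of the other press, identical but with nothing under its stamp; it stays up, at 0. Its spindle is at least 320 mm to the left or right of the loaded one. Both frames: base 110 x 145 x 14 mm, column 44 x 30 mm, 100 mm tall. A dark ink jar (48 mm across, 72 mm tall) stands by each press, opposite its column.
- card: Pale stiff card, 94 x 64 x 4 mm, loose, lying flat on the base plate under the stamp, 14 mm above the bench, its long side (its x) roughly across the press's arm, so that it shows on both sides of the arm. Origin: centre of its underside; z up.

How it is judged:
By the outcome, as a careful person would: the job done as asked, in the order asked, and still so for the second after the job is handed in, with the robot touching nothing.
It also fails if it takes over 26 s, if anything falls off the work surface, if the arm or the gripper's body presses on something with over 40 N, if the wrist force passes 120 N, or if a joint passes its speed limit or range.

## Working session

There is one attempt and no reset: what is moved stays moved. The work goes in short steps, Python scripts to look and compute and a tool call to move; the robot and the scene stay as the last step left them, time stands still between calls to the robot, and variables do not carry over. Pictures are saved under pics/ and viewed, at most 10 in all, crops included, and the job is handed in when it is done.

Besides the shell and the picture viewer there is one more tool, called after "Request:" in YAML: its name, and indented under it one key for each argument. play_rows: Moves the arm, as the interface text tells. Its arguments: {"type":"object","properties":{"increments":{"type":"string"},"force":{"type":"number"}},"required":["increments"]}

```bash
mkdir -p pics
python3 - <<'E'
from plant import robot
import cv2,numpy as np
s=robot.read_state();print(s['t'],s['tool_pos'],s['orientation'],s['opening'])
a=robot.read_camera('scene');b=robot.read_camera('top')
cv2.imwrite('pics/a.png',a);cv2.imwrite('pics/b.png',b)
for c in('scene','top'):
  for q in('stamp_knob','card'):
    print(c,q,[(np.round(d['centre'],3).tolist(),round(d['conf'],2)) for d in robot.landmark_of(c,q)])
E
```

```text
0.0 [ 0.17078697 -0.57460635  0.21761438] [-3.10714324e+00 -4.51790488e-01  1.76974251e-04] 0.09297467237299979
scene stamp_knob [([0.586, 0.219, 0.155], 0.87)]
scene card [([0.591, 0.22, 0.012], 0.91)]
top stamp_knob [([0.584, 0.218, 0.151], 0.64)]
top card [([0.586, 0.221, 0.01], 0.79)]
```

View pics/a.png

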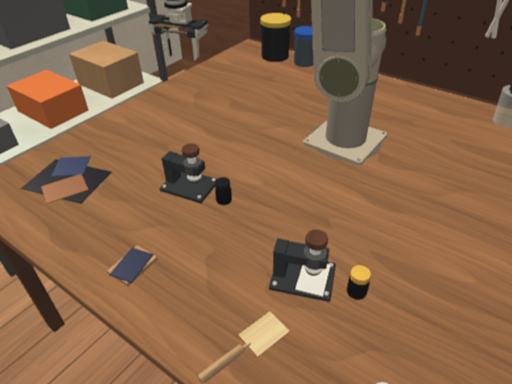

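View pics/b.png

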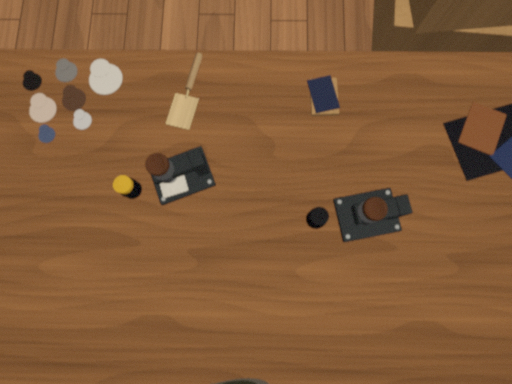

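The loaded press (white card) is at about (315,240) in scene and (160,165) in top, on the robot's left. The networks' (0.585, 0.219) agrees. The empty press is at (375,210) in top. I'll move over the loaded one with the fingers shut.

Request:
play_rows:
  increments: "623 -642 0 0 1;623 -642 0 0 1;623 -642 0 0 1;623 -642 0 0 1;623 -642 0 0 1;623 -642 0 0 1;623 -642 0 0 1;623 -642 0 0 1;623 -642 0 0 1;623 -642 0 0 1;623 -642 0 0 1;623 -642 0 0 1;623 -642 0 0 1;623 -642 0 0 1;623 -642 0 0 1;623 -642 0 0 1;623 -642 0 0 1;623 -642 0 0 1;623 -642 0 0 1;623 -642 0 0 1"
  force: 20

```text
t: 2.3
tool_pos: [0.585, 0.2184, 0.2176]
orientation: [3.108, 0.455, -0.003]
force: [-0.5, -1.0, 0.6]
opening: 0.0005
gripper_force: 0.0
```

Run:
```python
from plant import robot
import cv2,numpy as np
cv2.imwrite('pics/c.png',np.hstack([robot.read_camera('wrist')]))
a=robot.read_camera('scene')
cv2.imwrite('pics/d.png',cv2.resize(a[150:310,230:400],None,fx=3,fy=3))
for c in('scene','wrist'):
    print(c,[(np.round(d['centre'],3).tolist(),round(d['conf'],2)) for d in robot.landmark_of(c,'stamp_knob')])
s=robot.read_state();print(s['t'],s['force'],s['tool_pos'])
from scipy.spatial.transform import Rotation as R
print(R.from_rotvec(s['orientation']).as_matrix().round(3))
```

```text
scene [([0.588, 0.218, 0.151], 0.96)]
wrist [([0.584, 0.216, 0.147], 0.96)]
2.5 [0.13055143 0.30494724 0.57412807] [0.58520345 0.21649589 0.21925928]
[[ 0.959  0.283  0.001]
 [ 0.283 -0.959 -0.   ]
 [ 0.001  0.    -1.   ]]
```

View pics/c.png

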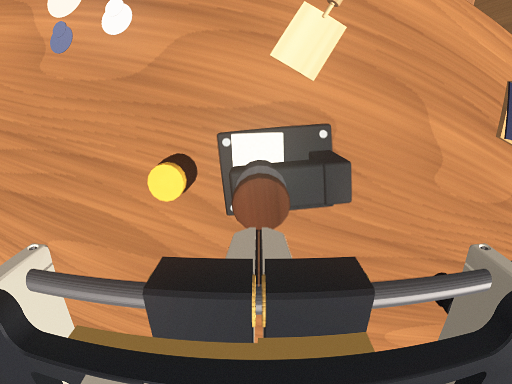

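View pics/d.png

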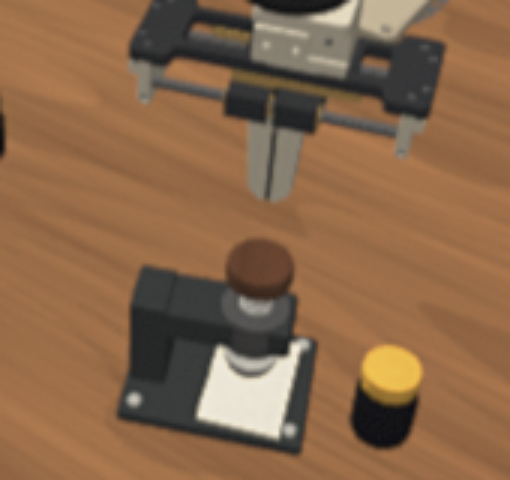

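The wrist view shows the card at (257,148), with the knob at (262,200) directly below the fingertips. The scene crop agrees. I'll descend slowly now.

Request:
play_rows:
  increments: "0 0 25 0 1;0 0 50 0 1;0 0 60 0 1;0 0 63 0 1;0 0 66 0 1;0 0 68 0 1;0 0 70 0 1;0 0 72 0 1;0 0 74 0 1;0 0 76 0 1;0 0 78 0 1;0 0 80 0 1;0 0 80 0 1"

```text
t: 3.8
tool_pos: [0.586, 0.2178, 0.1398]
orientation: [-3.109, -0.452, -0.003]
force: [-1.0, -0.5, 7.8]
opening: 0.0006
gripper_force: 3.6
```

Request:
play_rows:
  increments: "0 0 2 0 1;0 0 4 0 1;0 0 6 0 1;0 0 7 0 1;0 0 8 0 1;0 0 8 0 1"

```text
t: 4.4
tool_pos: [0.5861, 0.2178, 0.1322]
orientation: [-3.109, -0.452, -0.003]
force: [-3.2, -1.7, 9.9]
opening: 0.0008
gripper_force: 4.7
```

Request:
play_rows:
  increments: "0 0 1 0 1;0 0 1 0 1;0 0 2 0 1;0 0 2 0 1"

```text
t: 4.8
tool_pos: [0.5861, 0.2178, 0.1304]
orientation: [-3.109, -0.452, -0.004]
force: [-2.3, -1.7, 9.5]
opening: 0.0002
gripper_force: 5.0
```

Request:
play_rows:
  increments: "0 0 0.5 0 1;0 0 1 0 1;0 0 1 0 1"

```text
t: 5.1
tool_pos: [0.5862, 0.2179, 0.1303]
orientation: [-3.109, -0.452, -0.004]
force: [-6.4, -2.5, 14.5]
opening: 0.0001
gripper_force: 7.3
```

Force is climbing with no further travel, so this is the hard stop. I'll add a touch more and hold.

Request:
play_rows:
  increments: "0 0 0.5 0 1;0 0 0.5 0 1;0 0 0.5 0 1;0 0 0.5 0 1;0 0 0.5 0 1;0 0 0.5 0 1;0 0 0.5 0 1;0 0 0.5 0 1;0 0 0.5 0 1;0 0 0.5 0 1"

```text
t: 6.1
tool_pos: [0.5861, 0.2179, 0.1303]
orientation: [-3.109, -0.452, -0.004]
force: [-7.1, -3.6, 17.9]
opening: 0.0003
gripper_force: 8.8
```

Held at the bottom for over 1 s at about 18 N. Now I'll rise straight up.

Request:
play_rows:
  increments: "0 0 -3 0 1;0 0 -7 0 1;0 0 -12 0 1;0 0 -17 0 1;0 0 -22 0 1;0 0 -30 0 1;0 0 -50 0 1;0 0 -80 0 1;0 0 -100 0 1;0 0 -100 0 1;0 0 -100 0 1"

```text
t: 7.2
tool_pos: [0.5853, 0.2178, 0.2269]
orientation: [-3.109, -0.452, -0.0]
force: [0.8, 0.1, -0.2]
opening: 0.0006
gripper_force: 0.0
```

Run:
```python
from plant import robot
import cv2,numpy as np
a=robot.read_camera('scene')
cv2.imwrite('pics/e.png',cv2.resize(a[150:310,230:400],None,fx=3,fy=3))
for q in('stamp_knob','card'):
    print(q,[(np.round(d['centre'],3).tolist(),round(d['conf'],2)) for d in robot.landmark_of('scene',q)])
s=robot.read_state();print(s['t'],s['force'],s['tool_pos'])
```

```text
stamp_knob [([0.586, 0.22, 0.153], 0.85)]
card [([0.59, 0.221, 0.011], 0.55)]
7.35 [ 0.44024088 -0.26229098  0.39350067] [0.58432425 0.21744977 0.22506663]
```

View pics/e.png

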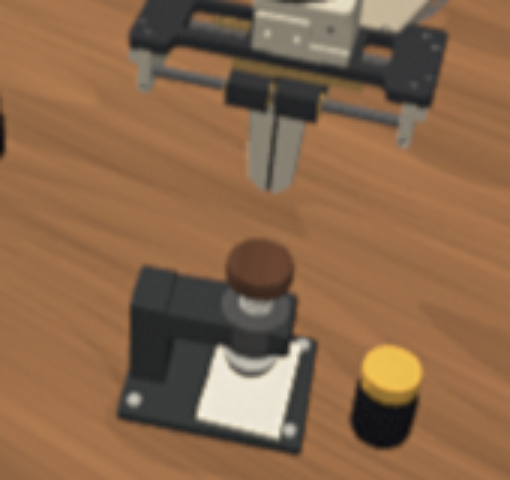

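The knob is back up at (260,268) and the card hasn't moved, around (248,390). The gripper is clear of everything.

```bash
python3 -c "
from plant import robot
print(robot.close_job())"
```

```text
the job is handed in; nothing more can be done
None
```

I pressed the loaded press's knob down to its hard stop, held it there for about 1 s at roughly 18 N, and let it spring back up; the card did not move, the empty press was not touched, and the job was handed in at about 7.4 s.

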